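Test meter from hook into its bench cradle

ROBOT

A 6-joint arm with a two-finger parallel gripper is mounted at the origin on the work surface. World frame = base frame: x ahead of the robot, y to its left, z up, the work surface at z = 0. Lengths are in m, angles in rad, forces in N, time in s.
With the tool pointing down it reaches from about 0.325 to 0.875 m from the base axis. Payload 4.4 kg.
Tool frame: the origin (TCP) lies at the very end of the fingers, on their centre line; the grasp point (between the pads) lies 19 mm behind it; z points along the fingers, y is the line along which they close (so a half turn about z gives the same grasp; the last joint's range is limited). The gripper opens to 85 mm and grips with 20 to 120 N. Pads are 22 mm wide; open, the fingers measure 114 mm over their backs; the gripper's body (76 mm by 85 mm) begins 54 mm behind the grasp point. The pads swing forward as they close: fully open they stand 13 mm farther back than shut.
Start: joints at [-1.379, 0.207, 1.542, -0, 1.393, -0.15], TCP at [0.193, -0.542, 0.231] pointing down, gripper open.
Joint ranges: [-2.73, 2.73], [-0.86, 2.22], [0.23, 2.46], [-1.11, 4.25], [0.08, 2.63], [-2.82, 2.82]. Speed limits (rad/s): [2.79, 2.79, 3.14, 3.14, 3.14, 3.14].

INTERFACE

Orientations are given as [roll, pitch, yaw] about the fixed x, y, z axes, in that order (R = Rz(yaw) Ry(pitch) Rx(roll)).
In Python, from station import r gives the robot as it stands.
- The arm moves only by the tool arm_command, never from a script. Its argument "commands" is a list that holds one entry, the list of rows, each a list of 6 numbers: the shift along the tool's x, y, z as a fraction of full scale, then the turn, a rotation vector about the tool's x, y, z as a fraction of full scale. A call has 1 to 10 rows; each row shifts and turns the commanded pose from where the row before left it, along the tool's axes as they then stand; what a row does not reach is not made up. Full scale, the value 1, is 0.03 m for a shift and 90 degrees for a turn. A row lasts 1/10 s, in which the tool goes at most 50 mm and 8.59 degrees, less where a joint would pass 70% of its speed; a pose out of reach is approached as far as the arm can. A call with a number of a shift or a turn outside -1 to 1 is refused whole. A call with a gripper value outside its range is refused whole. "hand" is the opening, from 0 (shut) to 1 (fully open), set as the call begins (left out, the last holds). The fingers move at their own pace and stop on an object; "force" is the grip in N (left out, the last holds). Time passes only in rows, so rows that do not move let the fingers close. It gives the time, the measured TCP pose, the force, the opening and the grip force at its end, in the units of the state.
- r.read_state(): the state, without advancing time (a new reading comes with each control period).
- r.read_camera(name): name is "side" or "top"; returns (picture, depth): 400x640x3 uint8, red, green, blue; 400x640 float32, m along the optical axis (not along the pixel's ray), 0 where there is no reading.
- r.camera_model(name): a dict with "fx", "fy", "cx", "cy" (pixels), "k1" (the pictures are not rectified: a ray, as slopes to the right and down, at radius r is drawn at 1 + k1 r^2 times it, then the intrinsics apply), "R" (3x3) and "t" (3): a world point X has camera coordinates R X + t. Camera axes: x right, y down, z forward; pixel columns grow to the right and rows downward; lengths in m; the calibration is good to about 2 mm. A picture is of the moment at which its call begins. camera_model takes no time and is no camera call.
- r.hand_in(): hands the job in; it is judged then, once.
The state is a dict: "clock": time; "joint_positions": joint angles; "qd": joint speeds; "effort": joint torques, N m; "position": TCP position; "eef_rot": TCP orientation; "wrist_force": force on the tool from outside, world axes, zero at the start; "torque": the same for the moment, N m; "opening": finger opening in m; "finger_force": force on a finger pad.
Only numpy, scipy, OpenCV 4.12 (cv2) and the standard library are available. Lean on these libraries where they do the work, as an engineer would, in place of code of your own. Each camera call takes 0.05 s, during which the arm holds its last target. There are 200 camera calls.

TASK

Lift the yellow test meter up and off its red hook without yanking on the hook, stand it upright on the dark rubber mat and let go of it. Then take it again, this time by its front and back because the cradle's tall cheeks leave no room for fingers at the sides, and lower it gently, fully home, into the blue cradle, with its display on the side of the orange lip. Keep the meter from toppling or dropping, and leave the solder spool, spray can and screwdriver where they are.

Things in the scene. Friction and masses are not known exactly. Their poses are not given: they have to be found in the camera images.
- meter: Test meter, yellow block with black front, grey display and dial: 34 (its x, thickness) x 58 (y, width) x 110 mm (z, height), 0.18 to 0.29 kg. Origin: centre of its underside; z up; the display front looks to its -x. At the start it hangs by its wire bail on the red hook, underside 60 mm above the bench, axes parallel to the rack's, free to swing a little.
- meter_bail (a point): Underside of the top of the meter's rigid steel wire bail, which rests on the hook: on the meter's z axis, 28 mm above the block's top. The bail stands in the meter's y-z plane on the block's top, 34 mm high and 34 mm wide outside, 22 mm wide inside, wire 6 mm thick.
- meter_face (a point): Middle of the meter's display front, 17 mm in front (meter -x) of its mid-plane and 55 mm above its underside.
- rack: Fixed tool stand. Origin on the bench below the hanging meter; z up. Steel foot plate 10 mm thick, x from -63 to +73 mm, 130 mm wide in y. Behind the meter, at x = +56 mm, an upright frame of 10 mm aluminium bar: posts at y = -55 and +55 mm, crossbar on top, 205 mm high. The red hook comes out of the crossbar's middle towards the rack's -x.
- hook (a point): Seat of the red hook, above the rack's origin: centre of the 7 mm hook wire, 194.5 mm above the bench. The wire slopes up 5 mm back to the crossbar; its free end bends up, the tip 16 mm to the rack's -x and 9 mm above the seat's top. Raise the bail over 9 and under 20 mm (else the block's top meets the wire), best 14 mm, then draw it 50 mm or more to the rack's -x.
- mat: Dark rubber mat, 140 (x) x 160 (y) x 3 mm, fixed on the bench. Origin: centre of its underside; its top is 3 mm above the bench.
- cradle: Fixed cradle. Origin: centre of its underside; z up; front with the low orange lip looks to its -x. Base 100 (x) x 105 (y) x 12 mm. Blue cheeks at +y and -y, 44 mm long in x, 62 mm apart inside up to 102 mm above the bench, flaring to 72 mm apart at 118 mm. Lips hold the meter's foot: front to 28 mm, back to 42 mm above the bench, 39 mm apart inside.
- cradle_floor (a point): Centre of the cradle's inner floor, 12 mm above the bench. The meter goes in from above, x and y along the cradle's x and y, same way round. Fully home its origin is here and its top 122 mm above the bench.
- spool: Bystander: solder spool with blue flanges, 54 mm across, 44 mm high, standing; origin at the centre of its underside. Leave alone.
- can: Bystander: white and green spray can, 52 mm across, 130 mm high, standing; origin at the centre of its underside. Leave alone.
- driver: Bystander: screwdriver, red handle, 160 mm long, lying along its x; origin at its middle, on the bench. Leave alone.
Things that resemble listed ones, but are neither listed nor needed, are in the scene too. Several things look just like the cradle: the one meant starts nearest to the robot's base.

How it is judged:
On the way, in this order (a step that is already met when the one before it is completed fails the run):
1. the meter is off the hook, held clear of the rack (contact force between meter and rack below 0.05 N and horizontal distance between meter and hook above 0.04 m and angle between meter's own z axis and vertical below 0.35 rad), for 0.1 s.
2. the meter stands upright on the mat, let go (z of meter in the frame of mat below 0.007 m and x of meter in the frame of mat between -0.07 and 0.07 m and y of meter in the frame of mat between -0.08 and 0.08 m and angle between meter's own z axis and vertical below 0.1 rad and contact force between meter and the fingers below 0.05 N and linear speed of meter below 0.03 m/s), for 0.2 s.
At the end, for the whole second after the job is handed in: The meter rests in the cradle, released: underside within 4 mm of the cradle's floor, centred within 6 mm, upright within 0.06 rad, square to the cradle within 0.12 rad, display on the orange-lip side (z of meter in the frame of cradle_floor between -0.003 and 0.004 m and horizontal distance between meter and cradle_floor below 0.006 m and angle between meter's own z axis and vertical below 0.06 rad and angle between the x axis of meter and the x axis of cradle, either way round below 0.12 rad and x of meter_face in the frame of cradle below -0.008 m and linear speed of meter below 0.02 m/s); the robot touches nothing.
It fails at once if the meter toppled (tilted over 0.7 rad) (angle between meter's own z axis and vertical above 0.7 rad).
It fails at once if the hook or rack yanked by the meter (over 40 N) (contact force between meter and rack above 40 N).
It fails at once if the meter dropped or rammed onto the mat or into the cradle (over 60 N) (contact force between meter and mat above 60 N or contact force between meter and cradle above 60 N).
It fails at once if the solder spool, spray can or screwdriver moved more than 30 mm (distance of any of spool, can, driver from where it was at the start of the episode above 0.03 m).
It also fails if it takes over 72 s, if anything falls off the work surface, if the arm or the gripper's body presses on something with over 40 N, if the wrist force passes 120 N, or if a joint passes its speed limit or range.

## Working session

There is one attempt and no reset: what is moved stays moved. The work goes in short steps, Python scripts to look and compute and a tool call to move; the robot and the scene stay as the last step left them, time stands still between calls to the robot, and variables do not carry over. Pictures are saved under pics/ and viewed, at most 10 in all, crops included, and the job is handed in when it is done.

Besides the shell and the picture viewer there is one more tool, called after "Emit:" in YAML: its name, and indented under it one key for each argument. arm_command: Moves the arm, as the interface text tells. Shift numbers are shares of 0.03 m and turn numbers shares of 90 degrees, none past 1 either way. Its arguments: {"type":"object","properties":{"commands":{"type":"array"},"hand":{"type":"number"},"force":{"type":"number"}},"required":["commands"]}

```bash
mkdir -p pics && ls
python3 - <<'E'
from station import r
import cv2,numpy as np
print(r.read_state())
for n in("top","side"):
    p,d=r.read_camera(n); np.savez(f"pics/{n}0.npz",p=p,d=d)
    cv2.imwrite(f"pics/{n}0.png",p[:,:,::-1]); m=r.camera_model(n); print(n,m)
E
```

```text
pics
{'clock': 0.0, 'joint_positions': array([-1.37847239e+00,  2.07459123e-01,  1.54296798e+00,  8.67657342e-06,
        1.39349388e+00, -1.50473825e-01]), 'qd': array([0.00143918, 0.00098751, 0.00242817, 0.00034395, 0.00030583,
       0.00089606]), 'effort': array([-1.26693307e-03, -3.83036542e+01, -2.91597515e+01, -4.18580894e-04,
        1.05780736e-02, -6.15109585e-06]), 'position': array([ 0.1931298 , -0.54078704,  0.2300969 ]), 'eef_rot': array([-3.13929192e+00, -3.57471098e-04,  3.42795812e-01]), 'wrist_force': array([-0.38748535,  0.80053908,  0.06829376]), 'torque': array([0.02392622, 0.01364954, 0.03315026]), 'finger_force': 0.0, 'opening': 0.08541308970390117}
top {'fx': 397.6038280236422, 'fy': 397.6038280236422, 'cx': 320.1322900420113, 'cy': 193.65337123319716, 'k1': -0.09847927443098405, 'R': array([[ 0.00561142, -0.99988877, -0.01381856],
       [-0.9925732 , -0.00389003, -0.12158662],
       [ 0.12151935,  0.01439821, -0.99248463]]), 't': array([0.00338011, 0.59301167, 1.01722654])}
side {'fx': 438.69367373630286, 'fy': 438.69367373630286, 'cx': 316.9475139912949, 'cy': 198.96253143586094, 'k1': -0.0775190003604895, 'R': array([[-0.70389707, -0.71030152,  0.00081038],
       [-0.48157085,  0.47638949, -0.73562393],
       [ 0.52212874, -0.51819378, -0.67738968]]), 't': array([0.43034646, 0.40122872, 0.71272189])}
```

View pics/top0.png

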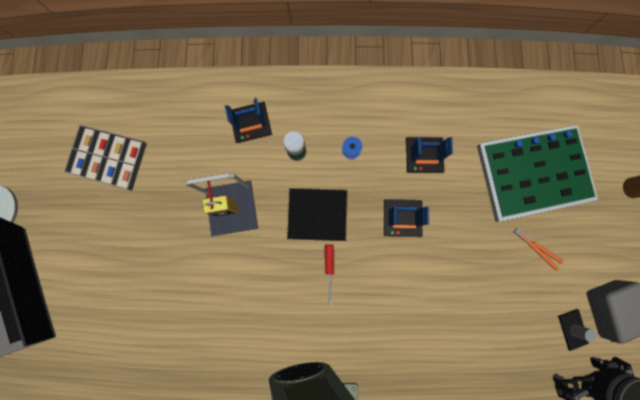

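View pics/side0.png

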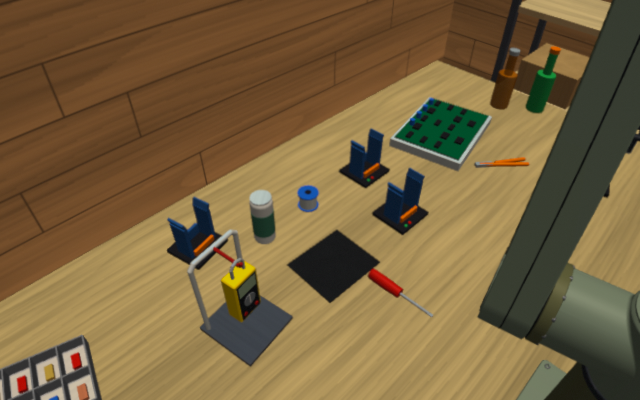

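Both pictures show the meter on the rack (top px 218,204), its front facing the robot. The mat is at (317,214). The cradle nearest the base is at (404,218), with its orange lip towards the robot. The can is at (294,145), the spool at (352,147) and the driver at (329,270).

```bash
cat > h.py <<'E'
import cv2,numpy as np
from station import r
def ray(n,uv):
    m=r.camera_model(n); K=np.array([[m['fx'],0,m['cx']],[0,m['fy'],m['cy']],[0,0,1]])
    uv=np.asarray(uv,float).reshape(-1,1,2)
    # radial model: distorted = s*(1+k1 r^2)
    s=cv2.undistortPoints(uv,K,np.array([m['k1'],0,0,0,0.])).reshape(-1,2)
    R=m['R'];t=m['t']; return -R.T@t, np.c_[s,np.ones(len(s))]@R
def plane(n,uv,z):
    c,d=ray(n,uv); return c+d*((z-c[2])/d[:,2])[:,None]
def pts(n,mask,depth):
    v,u=np.nonzero(mask&(depth>0)); c,d=ray(n,np.c_[u,v]); return c+d*depth[v,u][:,None]
def hsv(p): return cv2.cvtColor(p,cv2.COLOR_RGB2HSV).astype(int)
def box(mask,n,z):
    cs,_=cv2.findContours(mask.astype(np.uint8),cv2.RETR_EXTERNAL,cv2.CHAIN_APPROX_NONE)
    c=max(cs,key=cv2.contourArea)[:,0]; P=plane(n,c,z)[:,:2]
    (cc,wh,a)=cv2.minAreaRect((P*1000).astype(np.float32)); return np.round(cc,1),np.round(wh,1),round(a,1)
E
python3 - <<'E'
from h import *
L={n:np.load(f"pics/{n}0.npz") for n in("top","side")}
print("cams",[ray(n,[[0,0]])[0].round(3) for n in L])
p,d=L["top"]["p"],L["top"]["d"];H=hsv(p);g=p.max(2)
def roi(m,x0,x1,y0,y1):
    o=np.zeros(m.shape,bool);o[y0:y1,x0:x1]=m[y0:y1,x0:x1];return o
for nm,z,rr,th in(("mat",.003,(275,360,178,250),50),("cradlebase",.012,(375,436,190,245),75)):
    print(nm,box(roi(g<th,*rr),"top",z))
print("colours",p[190,245],p[225,230],p[230,400],p[215,300])
foot=roi((H[...,1]<120)&(g<115)&(g>40),195,270,178,245); print("foot",box(foot,"top",.010))
for n in L:
    p,d=L[n]["p"],L[n]["d"];H=hsv(p)
    yel=(H[...,0]>22)&(H[...,0]<34)&(H[...,1]>190)&(p.max(2)>120)
    P=pts(n,yel,d); print(n,"yellow",len(P),np.percentile(P,[2,50,98],axis=0).round(3))
    T=P[P[:,2]>.165]; 
    if len(T)>5: print(" top face",len(T),cv2.minAreaRect((T[:,:2]*1000).astype(np.float32)),T[:,2].mean())
    orr=(H[...,0]>5)&(H[...,0]<17)&(H[...,1]>190)&(p.max(2)>150); 
    nl,lb,st,ce=cv2.connectedComponentsWithStats(orr.astype(np.uint8))
    for i in range(1,nl):
        if st[i,4]>15:
            Q=pts(n,lb==i,d); 
            if len(Q)>5: print("  orange",ce[i].round(),st[i,4],np.median(Q,0).round(3))
    red=((H[...,0]<4)|(H[...,0]>174))&(H[...,1]>180)&(p.max(2)>80)
    Q=pts(n,red,d); Q=Q[Q[:,2]>.15]; print("  hook",len(Q),np.percentile(Q,[2,50,98],axis=0).round(3))
E
```

```text
cams [array([ 0.465, -0.009,  1.082]), array([0.124, 0.484, 0.778])]
mat (array([541.3,  15.2]), array([153. , 134.1]), 88.4)
cradlebase (array([ 532.3, -222.8]), array([ 94.6, 115.2]), 0.1)
colours [62 67 76] [59 64 74] [57 54 53] [26 27 28]
foot (array([562.6, 250.7]), array([147.4, 131.2]), 9.9)Traceback (most recent call last):
  File "<stdin>", line 14, in <module>
  File "h.py", line 12, in pts
    v,u=np.nonzero(mask&(depth>0)); c,d=ray(n,np.c_[u,v]); return c+d*depth[v,u][:,None]
                                        ~~~^^^^^^^^^^^^^^
  File "h.py", line 7, in ray
    s=cv2.undistortPoints(uv,K,np.array([m['k1'],0,0,0,0.])).reshape(-1,2)
      ~~~~~~~~~~~~~~~~~~~^^^^^^^^^^^^^^^^^^^^^^^^^^^^^^^^^^^
cv2.error: OpenCV(4.12.0) /io/opencv/modules/calib3d/src/undistort.dispatch.cpp:347: error: (-215:Assertion failed) CV_IS_MAT(_src) && CV_IS_MAT(_dst) && (_src->rows == 1 || _src->cols == 1) && (_dst->rows == 1 || _dst->cols == 1) && _src->cols + _src->rows - 1 == _dst->rows + _dst->cols - 1 && (CV_MAT_TYPE(_src->type) == CV_32FC2 || CV_MAT_TYPE(_src->type) == CV_64FC2) && (CV_MAT_TYPE(_dst->type) == CV_32FC2 || CV_MAT_TYPE(_dst->type) == CV_64FC2) in function 'cvUndistortPointsInternal'
```

Run:
```python
from h import *
L={n:np.load(f"pics/{n}0.npz") for n in("top","side")}
for n,(u,v) in(("top",(215,202)),("side",(232,285))):
    p,d=L[n]["p"],L[n]["d"];H=hsv(p); print(n,p[v,u],H[v,u],d[v,u],(d>0).mean(),d.dtype,p[v-3:v+4:3,u-6:u+7:3].tolist())
p=L["top"]["p"];H=hsv(p);print(p[226,404],H[226,404],H[200,210])
big=[cv2.resize(L["top"]["p"][165:245,175:445],None,fx=2.96,fy=2.96,interpolation=cv2.INTER_CUBIC),cv2.resize(L["side"]["p"][215:345,180:447],None,fx=3,fy=2.6,interpolation=cv2.INTER_CUBIC)]
w=min(b.shape[1] for b in big);cv2.imwrite("pics/crop0.png",np.vstack([b[:,:w] for b in big])[:,:,::-1])
```

```text
top [143 142 124] [ 28  34 143] 0.8910884 0.9958515625 float32 [[[178, 144, 65], [147, 110, 51], [212, 204, 89], [212, 204, 88], [215, 208, 91]], [[149, 146, 123], [137, 134, 133], [143, 142, 124], [117, 112, 93], [154, 150, 73]], [[123, 113, 72], [128, 74, 45], [209, 207, 92], [212, 211, 93], [211, 210, 94]]]
side [217 194   0] [ 27 255 217] 0.73448056 0.99598046875 float32 [[[210, 178, 0], [219, 197, 0], [219, 197, 0], [218, 197, 0], [218, 189, 0]], [[101, 79, 0], [197, 159, 0], [217, 194, 0], [218, 188, 0], [159, 126, 0]], [[87, 69, 0], [88, 70, 0], [150, 119, 0], [153, 121, 0], [36, 33, 19]]]
[203 124  64] [ 13 175 203] [ 15 166 149]
```

View pics/crop0.png

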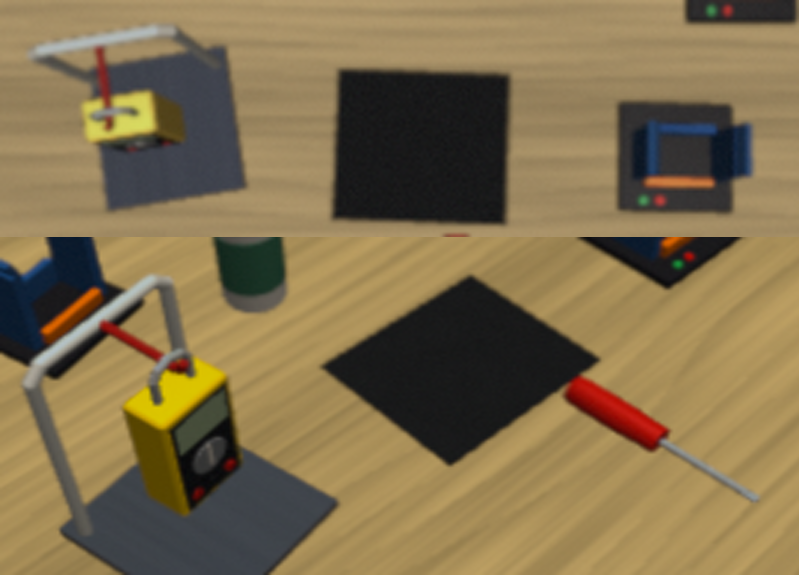

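The crop shows the meter square to the rack, which is yawed about 10°. Its bail is on the red hook at top px (212,204). The near cradle is square to the world axes, with its lip towards the robot.

Run:
```python
from h import *
L={n:np.load(f"pics/{n}0.npz") for n in("top","side")}
def rect(P): 
    c,wh,a=cv2.minAreaRect((P[:,:2]*1000).astype(np.float32)); return np.round(c,1),np.round(wh,1),round(a,1)
for n in L:
    p,d=L[n]["p"],L[n]["d"];H=hsv(p)
    A=pts(n,np.ones(d.shape,bool),d); m=d>0
    C=p[m].astype(int);h=H[m]
    inr=lambda x0,x1,y0,y1:(A[:,0]>x0)&(A[:,0]<x1)&(A[:,1]>y0)&(A[:,1]<y1)
    R1=inr(.45,.68,.15,.36)
    yel=(h[:,0]>21)&(h[:,0]<35)&(h[:,1]>130)&R1&(A[:,2]>.158)&(A[:,2]<.185)
    T=A[yel]; print(n,"mtop",yel.sum(),T.mean(0).round(4),T.std(0).round(4),rect(T))
    red=((h[:,0]<8)|(h[:,0]>172))&(h[:,1]>140)&R1&(A[:,2]>.185); T=A[red]; print("  hook",len(T),np.percentile(T,[3,50,97],axis=0).round(3).tolist(), cv2.fitLine((T[:,:2]*1000).astype(np.float32),2,0,.01,.01).ravel().round(3) if len(T)>3 else 0)
    bar=R1&(A[:,2]>.193)&(h[:,1]<60)&(C.max(1)>110)&(A[:,0]>.575); T=A[bar]; print("  bar",len(T),rect(T),T[:,2].mean().round(4))
    for nm,bb,z0,z1 in(("cheeks",(.47,.6,-.30,-.16),.085,.13),("mat",(.44,.64,-.09,.12),-.01,.012)):
        k=inr(*bb)&(A[:,2]>z0)&(A[:,2]<z1)
        if nm=="mat": k&=C.max(1)<50
        T=A[k]; print("  ",nm,len(T),rect(T),T.mean(0).round(4))
    k=inr(.44,.62,-.31,-.15)&(A[:,2]>-.0)&(A[:,2]<.025)&(C.max(1)<80);T=A[k];print("   base",len(T),rect(T),T[:,2].mean())
    k=inr(.44,.62,-.31,-.15)&(h[:,0]<18)&(h[:,0]>5)&(h[:,1]>165)&(A[:,2]>.017)&(A[:,2]<.04);T=A[k];print("   lip",len(T),rect(T),T.mean(0).round(4)) if k.sum()>3 else 0
    k=inr(.44,.69,.15,.34)&(A[:,2]>-.0)&(A[:,2]<.022)&(h[:,0]>95)&(C.max(1)<110);T=A[k];print("   foot",len(T),rect(T),T[:,2].mean())
```

```text
top mtop 278 [0.5505 0.246  0.1679] [0.0109 0.0172 0.0024] (array([551.7, 249.9]), array([34.4, 57.5]), 9.2)
  hook 40 [[0.558, 0.251, 0.198], [0.579, 0.254, 0.2], [0.598, 0.258, 0.203]] [9.85000e-01 1.70000e-01 5.78564e+02 2.54177e+02]
  bar 207 (array([607.7, 259. ]), array([ 10.2, 113.1]), 9.1) 0.2016
   cheeks 239 (array([ 532. , -216.8]), array([84.9, 43.4]), 89.2) [ 0.5311 -0.2214  0.1068]
   mat 2759 (array([541.4,  15.5]), array([153.3, 134.3]), 88.6) [0.5409 0.0151 0.002 ]
   base 889 (array([ 531.6, -216.7]), array([102.3,  97.3]), 89.2) 0.011483968758631233
   lip 65 (array([ 508.6, -216.9]), array([ 5.6, 59.3]), 0.1) [ 0.5085 -0.2166  0.0266]
   foot 1526 (array([556.6, 249.8]), array([129.8, 125.1]), 9.6) 0.008879079947677304
side mtop 529 [0.5484 0.2544 0.1696] [0.0092 0.0175 0.0032] (array([552.5, 250.6]), array([34.8, 59. ]), 7.8)
  hook 97 [[0.539, 0.248, 0.198], [0.575, 0.255, 0.202], [0.602, 0.261, 0.208]] [9.86000e-01 1.66000e-01 5.72876e+02 2.54595e+02]
  bar 298 (array([607.5, 261.5]), array([  9.9, 114.3]), 9.5) 0.2033
   cheeks 458 (array([ 534.6, -216.8]), array([87.8, 45.8]), 87.5) [ 0.5329 -0.2159  0.1038]
   mat 3272 (array([543.1,  15.6]), array([157.7, 137.5]), 88.2) [0.5403 0.0194 0.0042]
   base 711 (array([ 532.6, -214. ]), array([103.9,  97.2]), 88.9) 0.013161903793815774
   lip 102 (array([ 511.4, -214.7]), array([60.4,  9.1]), 88.8) [ 0.51   -0.2143  0.0262]
   foot 2842 (array([557.6, 251.7]), array([134.1, 128.4]), 9.6) 0.010728652358554842
```

Emit:
arm_command:
  commands:
    - [[0,0,-1,0,0,0.057],[0,0,-1,0,0,0.057],[0.67,-1,0,0,0,0],[0.67,-1,0,0,0,0],[0.67,-1,0,0,0,0],[0.67,-1,0,0,0,0],[0.67,-1,0,0,0,0],[0.67,-1,0,0,0,0],[0.67,-1,0,0,0,0],[0.67,-1,0,0,0,0]]
  hand: 1
  force: 40

```text
clock: 1.1
position: [0.3129, -0.2769, 0.2908]
eef_rot: [-3.141, 0.0, 0.163]
wrist_force: [0.5, -0.9, 1.1]
opening: 0.0854
finger_force: 0.0
```

Emit:
arm_command:
  commands:
    - [[0.67,-1,0,0,0,0],[0.67,-1,0,0,0,0],[0.67,-1,0,0,0,0],[0.67,-1,0,0,0,0],[0.67,-1,0,0,0,0],[0.67,-1,0,0,0,0],[0.67,-1,0,0,0,0],[0.67,-1,0,0,0,0],[0.67,-1,0,0,0,0],[0.67,-1,0,0,0,0]]

```text
clock: 2.1
position: [0.4623, 0.0517, 0.2909]
eef_rot: [-3.142, 0.001, 0.164]
wrist_force: [-0.1, -0.2, 1.3]
opening: 0.0853
finger_force: 0.0
```

Emit:
arm_command:
  commands:
    - [[0.67,-1,0,0,0,0],[0.67,-1,0,0,0,0],[0.67,-1,0,0,0,0],[0.67,-1,0,0,0,0],[0.67,-1,0,0,0,0],[0,0,0,0,0,0],[0,0,0,0,0,0]]

```text
clock: 2.8
position: [0.5364, 0.2149, 0.2902]
eef_rot: [3.141, 0.002, 0.165]
wrist_force: [0.3, 0.6, 0.3]
opening: 0.085
finger_force: 0.0
```

Emit:
arm_command:
  commands:
    - [[0.35,-0.535,0,0,0,0],[0.35,-0.535,0,0,0,0],[0,0,0.7,0,0,0],[0,0,0.7,0,0,0],[0,0,0.7,0,0,0],[0,0,0,0,0,0]]

```text
clock: 3.4
position: [0.5496, 0.2476, 0.2244]
eef_rot: [3.14, 0.008, 0.162]
wrist_force: [-0.0, 0.1, -0.6]
opening: 0.0855
finger_force: 0.0
```

Run:
```python
from h import *
print(r.read_state()['position'])
p,d=r.read_camera("side"); cv2.imwrite("pics/s1.png",cv2.resize(p[150:350,120:380],None,fx=3,fy=3)[:,:,::-1])
```

```text
[0.54959305 0.2475765  0.22435304]
```

View pics/s1.png

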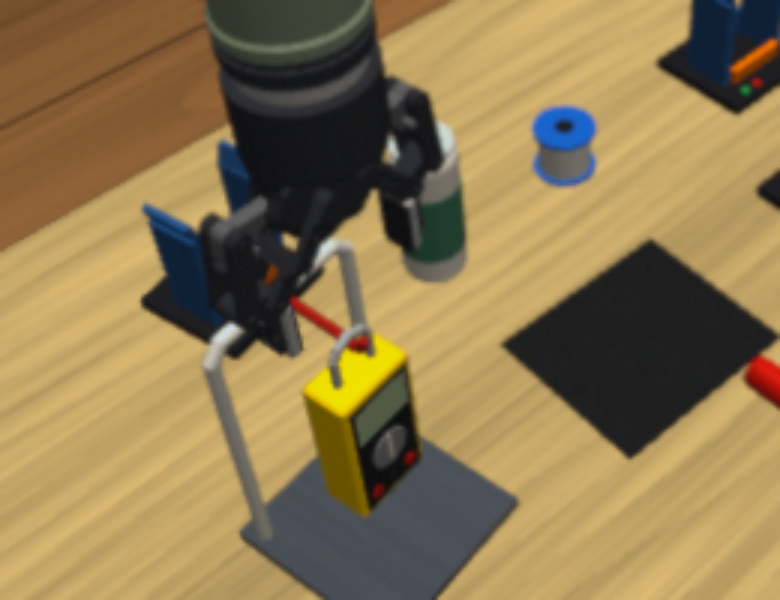

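The fingers straddle the hanging meter (crop px 365,430) and are well aligned. I'll lower now.

Emit:
arm_command:
  commands:
    - [[0,0,0.6,0,0,0],[0,0,0.6,0,0,0],[0,0,0.6,0,0,0],[0,0,0.4,0,0,0],[0,0,0.4,0,0,0],[0,0,0.3,0,0,0],[0,0,0,0,0,0],[0,0,0,0,0,0]]

```text
clock: 4.25
position: [0.5527, 0.2497, 0.1416]
eef_rot: [-3.142, -0.001, 0.164]
wrist_force: [0.1, 0.5, 0.6]
opening: 0.0853
finger_force: 0.0
```

Run:
```python
from h import *
s=r.read_state();print(s['position'],s['eef_rot'],s['wrist_force'])
p,d=r.read_camera("side"); cv2.imwrite("pics/s2.png",cv2.resize(p[180:340,150:350],None,fx=3.5,fy=3.5)[:,:,::-1])
```

```text
[0.55268866 0.24973049 0.14164799] [-3.14153666e+00 -5.21840596e-04  1.63743402e-01] [0.06917933 0.50107461 0.55865708]
```

View pics/s2.png

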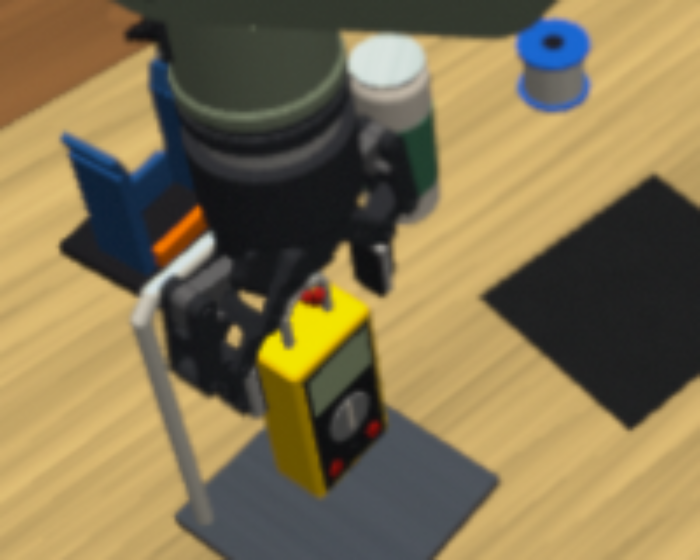

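The fingers straddle the block's upper third and are clear of the hook and posts. I'll lower 3 mm and close.

Emit:
arm_command:
  commands:
    - [[0,0,0.1,0,0,0],[0,0,0,0,0,0],[0,0,0,0,0,0]]

```text
clock: 4.6
position: [0.5525, 0.2497, 0.1385]
eef_rot: [-3.142, -0.0, 0.164]
wrist_force: [-1.0, -0.1, 0.6]
opening: 0.0854
finger_force: 0.0
```

Emit:
arm_command:
  commands:
    - [[0,0,0,0,0,0],[0,0,0,0,0,0],[0,0,0,0,0,0],[0,0,0,0,0,0],[0,0,0,0,0,0],[0,0,0,0,0,0],[0,0,0,0,0,0],[0,0,0,0,0,0]]
  hand: 0
  force: 40

```text
clock: 5.4
position: [0.5528, 0.2497, 0.1386]
eef_rot: [-3.142, -0.001, 0.164]
wrist_force: [1.5, -0.2, 2.1]
opening: 0.0575
finger_force: 43.8
```

Emit:
arm_command:
  commands:
    - [[0,0,-0.1,0,0,0],[0,0,-0.1,0,0,0],[0,0,-0.1,0,0,0],[0,0,-0.1,0,0,0],[0,0,-0.07,0,0,0],[0,0,0,0,0,0],[0,0,0,0,0,0]]

```text
clock: 6.1
position: [0.5524, 0.2497, 0.1524]
eef_rot: [-3.142, 0.0, 0.164]
wrist_force: [0.1, 0.2, -3.2]
opening: 0.0573
finger_force: 43.6
```

Run:
```python
from h import *
s=r.read_state();print(s['position'],s['wrist_force'])
for n in("side",):
    p,d=r.read_camera(n);H=hsv(p)
    yel=(H[...,0]>21)&(H[...,0]<35)&(H[...,1]>130)
    A=pts(n,yel,d); k=(abs(A[:,0]-.55)<.05)&(abs(A[:,1]-.25)<.06); A=A[k]; print(n,np.percentile(A,[1,50,99],axis=0).round(4))
    cv2.imwrite("pics/s3.png",cv2.resize(p[180:340,150:350],None,fx=3.5,fy=3.5)[:,:,::-1])
```

```text
[0.55237167 0.24966125 0.15243113] [ 0.1023058   0.16597702 -3.15569191]
side [[0.532  0.2214 0.0827]
 [0.5418 0.2684 0.1784]
 [0.5686 0.2814 0.205 ]]
```

View pics/s3.png

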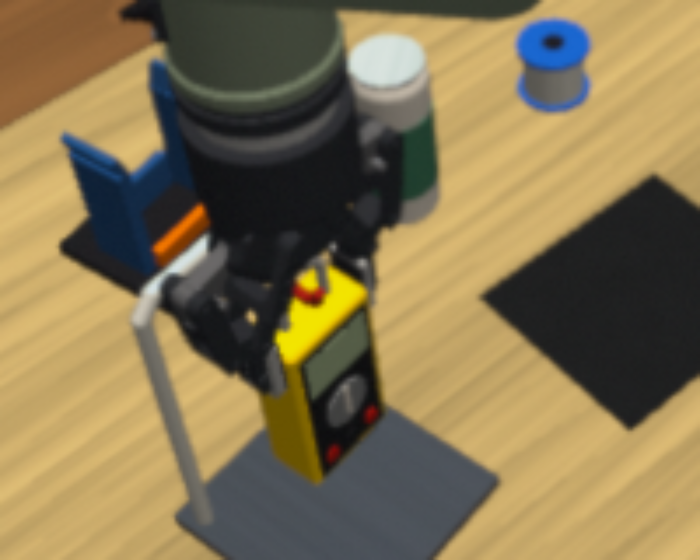

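The meter is held and lifted about 14 mm. The red hook tip (crop px 310,293) now sits low inside the bail, so I'll draw back.

Emit:
arm_command:
  commands:
    - [[-0.2,0,0,0,0,0],[-0.3,0,0,0,0,0],[-0.3,0,0,0,0,0],[-0.3,0,0,0,0,0],[-0.3,0,0,0,0,0],[-0.3,0,0,0,0,0],[-0.3,0,0,0,0,0],[-0.3,0,0,0,0,0],[0,0,0,0,0,0],[0,0,0,0,0,0]]

```text
clock: 7.15
position: [0.4844, 0.2384, 0.1526]
eef_rot: [-3.142, -0.001, 0.164]
wrist_force: [0.5, -0.3, -2.7]
opening: 0.0573
finger_force: 43.5
```

Emit:
arm_command:
  commands:
    - [[0,0,0,0,0,0.058],[0,0,0,0,0,0.058],[0.25,0.9,0,0,0,0],[0.25,0.9,0,0,0,0],[0.25,0.9,0,0,0,0],[0.25,0.9,0,0,0,0],[0.25,0.9,0,0,0,0],[0.25,0.9,0,0,0,0],[0.25,0.9,0,0,0,0],[0.25,0.9,0,0,0,0]]

```text
clock: 8.15
position: [0.5412, 0.02, 0.1525]
eef_rot: [3.141, -0.001, -0.019]
wrist_force: [0.7, 0.2, -2.6]
opening: 0.0572
finger_force: 43.9
```

Emit:
arm_command:
  commands:
    - [[0,0.2,0,0,0,0],[0,0,0.5,0,0,0],[0,0,0.5,0,0,0],[0,0,0.4,0,0,0],[0,0,0.3,0,0,0],[0,0,0.2,0,0,0],[0,0,0,0,0,0],[0,0,0,0,0,0],[0,0,0,0,0,0]]

```text
clock: 9.05
position: [0.5409, 0.0154, 0.0962]
eef_rot: [3.141, -0.002, -0.018]
wrist_force: [-0.5, 0.4, -1.9]
opening: 0.0573
finger_force: 44.1
```

```bash
cat > m.py <<'E'
from h import *
s=r.read_state();P=s['position'];print(P,s['eef_rot'],s['wrist_force'])
for n in("side","top"):
    p,d=r.read_camera(n);H=hsv(p)
    yel=(H[...,0]>21)&(H[...,0]<35)&(H[...,1]>130)
    A=pts(n,yel,d); k=(abs(A[:,0]-P[0])<.05)&(abs(A[:,1]-P[1])<.06)&(A[:,2]>0.004); A=A[k]
    if len(A)<20: print(n,len(A)); continue
    print(n,np.percentile(A,[1,50,99],axis=0).round(4).tolist())
    T=A[A[:,2]>np.percentile(A[:,2],97)-.008]; print(" topface",len(T),T[:,2].mean().round(4),cv2.minAreaRect((T[:,:2]*1000).astype(np.float32)))
    # silhouette incl. black front on height slices: yellow lower edge
    cv2.imwrite(f"pics/{n}_m.png",p[:,:,::-1])
E
python3 m.py
```

```text
[0.54091308 0.01538355 0.09615383] [ 3.14145908e+00 -1.59908198e-03 -1.83211130e-02] [-0.546199    0.38076468 -1.92861514]
side [[0.5254, -0.0135, 0.0065], [0.5342, 0.0397, 0.1017], [0.558, 0.0487, 0.1627]]
 topface 225 0.131 ((541.9432983398438, 20.180198669433594), (33.787723541259766, 68.46508026123047), 0.5298776626586914)
top 0
```

Emit:
arm_command:
  commands:
    - [[0,0,0.15,0,0,0],[0,0,0.15,0,0,0],[0,0,0.05,0,0,0],[0,0,0,0,0,0],[0,0,0,0,0,0]]

```text
clock: 9.65
position: [0.5401, 0.0153, 0.0847]
eef_rot: [-3.142, 0.0, -0.019]
wrist_force: [0.7, -0.5, -2.3]
opening: 0.0575
finger_force: 44.1
```

Emit:
arm_command:
  commands:
    - [[0,0,0.04,0,0,0],[0,0,0.04,0,0,0],[0,0,0,0,0,0],[0,0,0,0,0,0]]

```text
clock: 10.05
position: [0.5402, 0.0153, 0.0824]
eef_rot: [3.142, 0.0, -0.018]
wrist_force: [0.6, -0.5, -2.2]
opening: 0.0575
finger_force: 44.1
```

Emit:
arm_command:
  commands:
    - [[0,0,0.03,0,0,0],[0,0,0,0,0,0],[0,0,0,0,0,0]]

```text
clock: 10.35
position: [0.5403, 0.0154, 0.0817]
eef_rot: [3.142, -0.0, -0.018]
wrist_force: [0.7, 0.2, -1.3]
opening: 0.0575
finger_force: 44.1
```

Emit:
arm_command:
  commands:
    - [[0,0,0.03,0,0,0],[0,0,0,0,0,0],[0,0,0,0,0,0]]

```text
clock: 10.65
position: [0.5405, 0.0153, 0.0816]
eef_rot: [3.142, -0.0, -0.018]
wrist_force: [-3.1, 0.6, 5.1]
opening: 0.0575
finger_force: 44.9
```

```bash
python3 m.py
```

```text
[0.54049153 0.01534879 0.08161969] [ 3.14151794e+00 -4.83450013e-04 -1.83992932e-02] [-3.05323596  0.58742938  5.14537979]
side [[0.5249, -0.0134, 0.0048], [0.5338, 0.04, 0.0873], [0.5576, 0.0508, 0.1495]]
 topface 36 0.1302 ((536.8617553710938, 20.845739364624023), (19.671785354614258, 67.09050750732422), 6.558238983154297)
top 0
```

Contact came at TCP 0.0817, as predicted. I'll release.

Emit:
arm_command:
  commands:
    - [[0,0,-0.02,0,0,0],[0,0,0,0,0,0],[0,0,0,0,0,0],[0,0,0,0,0,0],[0,0,0,0,0,0],[0,0,0,0,0,0],[0,0,0,0,0,0],[0,0,0,0,0,0]]
  hand: 1

```text
clock: 11.55
position: [0.5402, 0.0153, 0.0812]
eef_rot: [-3.142, 0.0, -0.019]
wrist_force: [-0.2, 0.2, 0.1]
opening: 0.0852
finger_force: 0.0
```

Emit:
arm_command:
  commands:
    - [[0,0,-0.5,0,0,0],[0,0,-1,0,0,0],[0,0,-1,0,0,0],[0,0,-1,0,0,0],[0,0,-1,0,0,0],[-0.8,0,-1,0,0,0],[-1,0,0,0,0,0],[-1,0,0,0,0,0],[-1,0,0,0,0,0],[0,0,0,0,0,0]]

```text
clock: 12.55
position: [0.423, 0.0179, 0.2457]
eef_rot: [-3.141, 0.002, -0.018]
wrist_force: [-0.2, 0.1, 0.6]
opening: 0.0856
finger_force: 0.0
```

Run:
```python
from h import *
s=r.read_state();print(s['position'])
for n in("side","top"):
    p,d=r.read_camera(n);H=hsv(p); A=pts(n,np.ones(d.shape,bool),d);h=H[d>0]
    k=(h[:,0]>21)&(h[:,0]<35)&(h[:,1]>130)&(abs(A[:,0]-.541)<.06)&(abs(A[:,1]-.015)<.07)&(A[:,2]>.1)&(A[:,2]<.13)
    T=A[k];T=T[T[:,2]>.107]; print(n,len(T),T.mean(0).round(4),cv2.minAreaRect((T[:,:2]*1000).astype(np.float32)) if len(T) else 0)
    cv2.imwrite(f"pics/{n}_r.png",p[:,:,::-1])
a=cv2.imread("pics/top_r.png")[150:270,240:360];b=cv2.imread("pics/side_r.png")[180:300,280:400]
cv2.imwrite("pics/r.png",np.hstack([cv2.resize(x,(390,390)) for x in(a,b)]))
```

```text
[0.42299425 0.01794913 0.24567455]
side 334 [0.5395 0.0205 0.1137] ((542.2152709960938, 17.229320526123047), (57.93275833129883, 33.74232482910156), 88.1739273071289)
top 253 [0.5397 0.0144 0.1119] ((539.8370971679688, 15.097490310668945), (32.06454849243164, 54.09219741821289), 0.2744320034980774)
```

View pics/r.png

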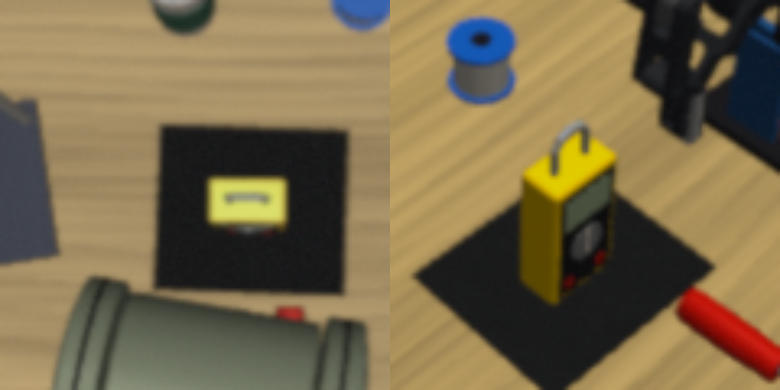

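The meter stands upright on the mat (top crop px 247,200), display towards the robot. I'll turn 90° for the front/back grasp.

Emit:
arm_command:
  commands:
    - [[0,0,0,0,0,-0.09],[0,0,0,0,0,-0.09],[0,0,0,0,0,-0.09],[0,0,0,0,0,-0.09],[0,0,0,0,0,-0.09],[0,0,0,0,0,-0.09],[0,0,0,0,0,-0.09],[0,0,0,0,0,-0.09],[0,0,0,0,0,-0.09],[0,0,0,0,0,-0.09]]

```text
clock: 13.65
position: [0.4276, 0.0173, 0.2464]
eef_rot: [3.141, -0.0, 1.401]
wrist_force: [0.5, 0.1, 0.6]
opening: 0.0854
finger_force: 0.0
```

Emit:
arm_command:
  commands:
    - [[0,0,0,0,0,-0.09],[0,0,0,0,0,-0.01],[0,0.9,0,0,0,0],[0,0.9,0,0,0,0],[0,0.9,0,0,0,0],[0,0.9,0,0,0,0],[0,0,0,0,0,0],[0,0,0,0,0,0],[0,0,0,0,0,0]]

```text
clock: 14.55
position: [0.5338, 0.0155, 0.246]
eef_rot: [-3.141, -0.0, 1.551]
wrist_force: [-1.1, -0.0, 0.1]
opening: 0.0854
finger_force: 0.0
```

Emit:
arm_command:
  commands:
    - [[0,0.217,0.5,0,0,0],[0,0,1,0,0,0],[0,0,1,0,0,0],[0,0,0.8,0,0,0],[0,0,0.8,0,0,0],[0,0,0.5,0,0,0],[0,0,0.5,0,0,0],[0,0,0.33,0,0,0],[0,0,0,0,0,0],[0,0,0,0,0,0]]

```text
clock: 15.55
position: [0.5407, 0.0154, 0.0834]
eef_rot: [3.141, 0.0, 1.552]
wrist_force: [0.1, -0.1, -1.1]
opening: 0.0855
finger_force: 0.0
```

Emit:
arm_command:
  commands:
    - [[0,0,0,0,0,0],[0,0,0,0,0,0],[0,0,0,0,0,0],[0,0,0,0,0,0],[0,0,0,0,0,0],[0,0,0,0,0,0],[0,0,0,0,0,0],[0,0,0,0,0,0],[0,0,0,0,0,0],[0,0,0,0,0,0]]
  hand: 0
  force: 40

```text
clock: 16.55
position: [0.5415, 0.0153, 0.0841]
eef_rot: [3.14, 0.0, 1.552]
wrist_force: [-0.0, 0.9, 5.2]
opening: 0.0334
finger_force: 41.2
```

Emit:
arm_command:
  commands:
    - [[0,0,-0.1,0,0,0],[0,0,-0.3,0,0,0],[0,0,-0.6,0,0,0],[0,0,-0.7,0,0,0],[0,0,-0.7,0,0,0],[0,0,-0.7,0,0,0],[0,0,-0.7,0,0,0],[0,0,-0.6,0,0,0],[0,0,-0.4,0,0,0],[0,0,0,0,0,0]]

```text
clock: 17.55
position: [0.5415, 0.0152, 0.2291]
eef_rot: [3.139, 0.0, 1.552]
wrist_force: [-0.2, -0.6, -3.0]
opening: 0.0335
finger_force: 40.3
```

Emit:
arm_command:
  commands:
    - [[-0.5,0,0,0,0,0],[-0.85,0,0,0,0,0],[-0.85,0,0,0,0,0],[-0.85,0,0,0,0,0],[-0.85,0,0,0,0,0],[-0.85,0,0,0,0,0],[-0.85,-0.05,0,0,0,0],[-0.85,-0.05,0,0,0,0],[-0.8,-0.05,0,0,0,0],[-0.5,0,0,0,0,0]]

```text
clock: 18.55
position: [0.5303, -0.2192, 0.2254]
eef_rot: [-3.138, -0.001, 1.55]
wrist_force: [0.8, -0.3, -2.6]
opening: 0.0335
finger_force: 40.2
```

Emit:
arm_command:
  commands:
    - [[0,0,0,0,0,0],[0,0,0,0,0,0],[0,0,0,0,0,0]]

```text
clock: 18.85
position: [0.5317, -0.216, 0.2269]
eef_rot: [-3.141, -0.001, 1.553]
wrist_force: [0.2, -0.3, -2.7]
opening: 0.0334
finger_force: 40.2
```

Run:
```python
from h import *
s=r.read_state();print(s['position'],s['eef_rot'],s['wrist_force'])
out=[]
for n in("side","top"):
    p,d=r.read_camera(n);H=hsv(p); A=pts(n,np.ones(d.shape,bool),d);h=H[d>0];C=p[d>0].max(1)
    R=(abs(A[:,0]-.532)<.08)&(abs(A[:,1]+.217)<.09)
    k=(h[:,0]>21)&(h[:,0]<35)&(h[:,1]>130)&R&(A[:,2]>.12)
    T=A[k]; 
    if len(T)>9: print(n,"yel",len(T),np.percentile(T,[1,50,99],axis=0).round(4).tolist()); 
    k=(h[:,0]>100)&(h[:,0]<118)&(h[:,1]>120)&R&(A[:,2]>.09)&(A[:,2]<.13);T=A[k]
    if len(T)>9: print(n,"cheeks",len(T),cv2.minAreaRect((T[:,:2]*1000).astype(np.float32)))
    x0=np.array([[404,210]] if n=="top" else [[400,190]])[0]
    out.append(cv2.resize(p[x0[1]-75:x0[1]+75,x0[0]-75:x0[0]+75],(395,395)))
cv2.imwrite("pics/c.png",np.hstack(out)[:,:,::-1])
```

```text
[ 0.53172752 -0.2159741   0.22689188] [-3.14070180e+00 -1.09204857e-03  1.55323117e+00] [ 0.15541565 -0.29298351 -2.73976059]
side yel 733 [[0.5148, -0.2324, 0.1526], [0.5302, -0.187, 0.2223], [0.5505, -0.1834, 0.2607]]
side cheeks 285 ((531.7910766601562, -215.33154296875), (83.74343872070312, 39.75778579711914), 87.82371520996094)
top yel 184 [[0.5009, -0.2, 0.1638], [0.5326, -0.1859, 0.2509], [0.5476, -0.1318, 0.5162]]
top cheeks 76 ((532.6144409179688, -179.25062561035156), (10.274014472961426, 41.6742057800293), 85.68258666992188)
```

View pics/c.png

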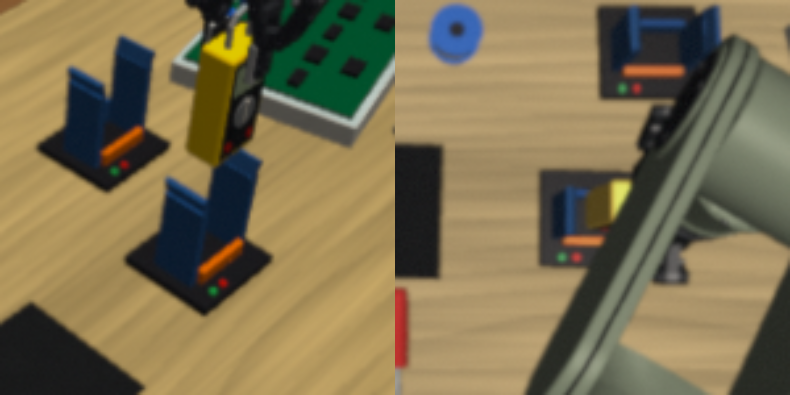

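The meter hangs centred over the near cradle with the display on the orange-lip side (side crop px 240,100). I'll lower it in stages.

Emit:
arm_command:
  commands:
    - [[0,0,0.4,0,0,0],[0,0,0.4,0,0,0],[0,0,0.3,0,0,0],[0,0,0.2,0,0,0],[0,0,0.2,0,0,0],[0,0,0,0,0,0],[0,0,0,0,0,0]]

```text
clock: 19.65
position: [0.532, -0.2172, 0.1825]
eef_rot: [3.141, 0.0, 1.552]
wrist_force: [0.4, -0.1, -2.5]
opening: 0.0333
finger_force: 40.1
```

Emit:
arm_command:
  commands:
    - [[0,0,0.2,0,0,0],[0,0,0.2,0,0,0],[0,0,0,0,0,0],[0,0,0,0,0,0]]

```text
clock: 20.05
position: [0.5317, -0.2169, 0.17]
eef_rot: [-3.141, -0.0, 1.552]
wrist_force: [-0.8, -0.3, -1.7]
opening: 0.0336
finger_force: 40.1
```

Emit:
arm_command:
  commands:
    - [[0,0,0.3,0,0,0],[0,0,0.3,0,0,0],[0,0,0.3,0,0,0],[0,0,0.3,0,0,0],[0,0,0.2,0,0,0],[0,0,0,0,0,0],[0,0,0,0,0,0]]

```text
clock: 20.75
position: [0.5319, -0.217, 0.1282]
eef_rot: [-3.141, -0.0, 1.552]
wrist_force: [0.9, -0.0, -2.2]
opening: 0.0334
finger_force: 40.1
```

Emit:
arm_command:
  commands:
    - [[0,0,0.2,0,0,0],[0,0,0.2,0,0,0],[0,0,0.2,0,0,0],[0,0,0,0,0,0],[0,0,0,0,0,0]]

```text
clock: 21.25
position: [0.5317, -0.2169, 0.11]
eef_rot: [-3.141, -0.0, 1.552]
wrist_force: [0.0, -0.7, -3.4]
opening: 0.0336
finger_force: 40.1
```

Underside is now around 29 mm, with 17 mm to go.

Emit:
arm_command:
  commands:
    - [[0,0,0.15,0,0,0],[0,0,0.15,0,0,0],[0,0,0.13,0,0,0],[0,0,0,0,0,0],[0,0,0,0,0,0]]

```text
clock: 21.75
position: [0.5318, -0.217, 0.0972]
eef_rot: [-3.141, -0.0, 1.552]
wrist_force: [0.3, -0.5, -2.0]
opening: 0.0334
finger_force: 40.2
```

Emit:
arm_command:
  commands:
    - [[0,0,0.04,0,0,0],[0,0,0.04,0,0,0],[0,0,0,0,0,0],[0,0,0,0,0,0]]

```text
clock: 22.15
position: [0.5319, -0.217, 0.0951]
eef_rot: [-3.142, 0.0, 1.552]
wrist_force: [-0.1, -0.2, -2.9]
opening: 0.0334
finger_force: 40.2
```

Emit:
arm_command:
  commands:
    - [[0,0,0.03,0,0,0],[0,0,0.02,0,0,0],[0,0,0,0,0,0],[0,0,0,0,0,0]]

```text
clock: 22.55
position: [0.5319, -0.217, 0.0935]
eef_rot: [-3.142, -0.0, 1.552]
wrist_force: [0.3, 0.3, -2.8]
opening: 0.0336
finger_force: 40.2
```

Emit:
arm_command:
  commands:
    - [[0,0,0.03,0,0,0],[0,0,0,0,0,0],[0,0,0,0,0,0]]

```text
clock: 22.85
position: [0.5321, -0.2172, 0.0931]
eef_rot: [3.141, 0.0, 1.552]
wrist_force: [-0.1, 0.4, 1.3]
opening: 0.0333
finger_force: 40.6
```

Emit:
arm_command:
  commands:
    - [[0,0,0.03,0,0,0],[0,0,0,0,0,0],[0,0,0,0,0,0]]

```text
clock: 23.15
position: [0.5322, -0.2171, 0.0931]
eef_rot: [3.141, 0.0, 1.552]
wrist_force: [-2.2, 0.6, 5.1]
opening: 0.0336
finger_force: 41.2
```

It touched the floor exactly at the expected height. I'll release and rise.

Emit:
arm_command:
  commands:
    - [[0,0,-0.02,0,0,0],[0,0,0,0,0,0],[0,0,0,0,0,0],[0,0,0,0,0,0],[0,0,0,0,0,0],[0,0,0,0,0,0],[0,0,0,0,0,0],[0,0,0,0,0,0]]
  hand: 1

```text
clock: 23.95
position: [0.5319, -0.2171, 0.0924]
eef_rot: [3.142, 0.0, 1.552]
wrist_force: [-0.2, -0.1, 0.7]
opening: 0.0853
finger_force: 0.0
```

Emit:
arm_command:
  commands:
    - [[0,0,-0.3,0,0,0],[0,0,-0.8,0,0,0],[0,0,-1,0,0,0],[0,0,-1,0,0,0],[0,0,-1,0,0,0],[0,-0.8,-1,0,0,0],[0,-1,0,0,0,0],[0,-1,0,0,0,0],[0,0,0,0,0,0],[0,0,0,0,0,0]]

```text
clock: 24.95
position: [0.448, -0.2156, 0.2463]
eef_rot: [3.14, 0.001, 1.552]
wrist_force: [0.5, -0.4, -1.0]
opening: 0.0855
finger_force: 0.0
```

Run:
```python
from h import *
s=r.read_state();print(s['position'],s['wrist_force'],s['opening'])
out=[]
for n in("side","top"):
    p,d=r.read_camera(n);H=hsv(p); A=pts(n,np.ones(d.shape,bool),d);h=H[d>0]
    k=(h[:,0]>21)&(h[:,0]<35)&(h[:,1]>130)&(abs(A[:,0]-.532)<.08)&(abs(A[:,1]+.217)<.09)&(A[:,2]>.112)&(A[:,2]<.135);T=A[k]
    if len(T)>9: print(n,len(T),T[:,2].mean(),cv2.minAreaRect((T[:,:2]*1000).astype(np.float32)))
    x0=(404,210) if n=="top" else (400,190)
    out.append(cv2.resize(p[x0[1]-75:x0[1]+75,x0[0]-75:x0[0]+75],(395,395)))
cv2.imwrite("pics/f.png",np.hstack(out)[:,:,::-1])
```

```text
[ 0.44799426 -0.21563572  0.24627103] [ 0.47059999 -0.43553838 -1.03127101] 0.08545317503178314
side 251 0.12097653818336702 ((532.803955078125, -219.71551513671875), (36.242584228515625, 68.7102279663086), 3.7586669921875)
top 266 0.12067388746421388 ((530.2880859375, -214.96932983398438), (31.714494705200195, 56.79795837402344), 0.11798034608364105)
```

View pics/f.png

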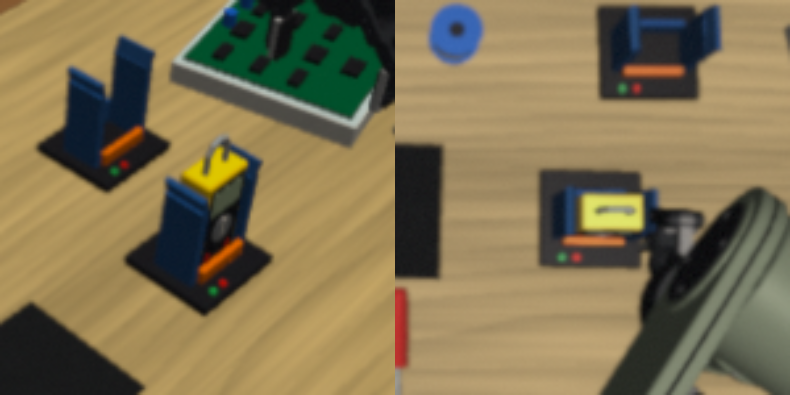

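The meter sits fully home: its top is at about 0.121 m, the display is at the orange lip and the gripper is clear. I'm handing in.

```bash
python3 -c "
from station import r
print(r.hand_in())"
```

```text
the job is handed in; nothing more can be done
None
```

The job is handed in at about 25 s: the meter came off the hook, stood released on the mat, and now rests released and fully home in the near cradle with its display at the orange lip; the hand-in returned no verdict.

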